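Take the retaining plate off the long tube rack

ROBOT

A 6-joint arm with a two-finger parallel gripper is mounted at the origin on a cart in front of the work surface, level with it; the furniture and walls round the work are solid. World frame = base frame: x ahead of the robot, y to its left, z up, the work surface at z = 0. Lengths are in m, angles in rad, forces in N, time in s.
With the tool pointing down it reaches from about 0.325 to 0.75 m from the base axis. Payload 7.6 kg.
Tool frame: the origin (TCP) lies between the finger pads; the fingertips stand 19 mm ahead of it and the grasp point (between the pads) is the TCP; z points along the fingers, y is the direction in which the jaws open and shut (so a half turn about z gives the same grasp; the last joint's range is limited). The gripper opens to 85 mm and grips with 20 to 120 N. Pads are 22 mm wide; open, the fingers measure 114 mm over their backs; the gripper's body (76 mm by 85 mm) begins 54 mm behind the grasp point. The pads swing forward as they close: fully open they stand 13 mm farther back than shut.
Start: joints at [-1.183, 0.052, 1.401, -0, 1.689, -0.07], TCP at [0.232, -0.471, 0.25] pointing down, gripper open.
Joint ranges: [-2.9, 2.9], [-0.91, 2.17], [0.12, 2.37], [-1.06, 4.2], [0.26, 2.73], [-2.93, 2.93]. Speed limits (rad/s): [2.57, 2.57, 3.01, 3.14, 3.14, 3.14].

INTERFACE

Orientations are given as [roll, pitch, yaw] about the fixed x, y, z axes, in that order (R = Rz(yaw) Ry(pitch) Rx(roll)).
In Python, from plant import readout, eyes, workorder gives the robot as it stands. The module is installed in compiled form; this text tells all that it offers.
- The arm moves only by the tool drive_tool, never from a script. Its argument "motion" is one flat list of numbers, 6 for each row, row after row: the shift along the world's x, y, z in m, then the turn, a rotation vector about the world's x, y, z in degrees. In form: [dx, dy, dz, wx, wy, wz, dx, dy, dz, wx, wy, wz, ...]. A call has 1 to 20 rows; each row is the pose to reach, as a shift and turn from the pose measured when the call began; what a row does not reach only later rows make up. A row lasts 1/10 s, in which the tool goes at most 50 mm and 8.59 degrees, less where a joint would pass 70% of its speed; a pose out of reach is approached as far as the arm can. A call with a gripper value outside its range is refused whole. "grip" is the closure in counts, from 0 (fully open) to 255 (shut), set as the call begins (left out, the last holds). The fingers move at their own pace and stop on an object; "grip_force" is the grip in N (left out, the last holds). Time passes only in rows, so rows that repeat a pose let the fingers close. It gives the time, the measured TCP pose, the force and the opening at its end, in the units of the state.
- readout.get_obs(): the state, without advancing time (a new reading comes with each control period).
- eyes.camera(name): name is "side" or "top"; returns a dict with "color" (420x560x3 uint8, red, green, blue), "camera_matrix" (3x3 intrinsics, pixels), "distortion" ([k1, k2, p1, p2, k3] as OpenCV has them; the pictures are not rectified), "eye" and "attitude" of the camera in the world. Camera axes: x right, y down, z forward; pixel columns grow to the right and rows downward; lengths in m; the calibration is good to about 2 mm. A picture is of the moment at which its call begins. There is no depth.
- workorder.job_done(): hands the job in, once; it reports no verdict.
The state is a dict: "clock": time; "joints": joint angles; "qvel": joint speeds; "joint_efforts": joint torques, N m; "tool_pos": TCP position; "tool_rot": TCP orientation; "wrist_force": force on the tool from outside, world axes, zero at the start; "wrist_torque": the same for the moment, N m; "grip_width": finger opening in m.
Only numpy, scipy, OpenCV 4.12 (cv2) and the standard library are available. Lean on these libraries where they do the work, as an engineer would, in place of code of your own. Each camera call takes 0.05 s, during which the arm holds its last target.

TASK

Two low tube racks stand on the desk, each with a metal retaining plate that fits closely over two upright dowels. Lift the plate of the longer rack straight up off its dowels, keeping it level so that it does not bind, and set it down gently, flat and right way up, in the middle of the black rubber mat, lengthwise along the mat. Leave the shorter rack's plate on its rack.

Things in the scene. Friction and masses are not known exactly. Their poses are not given: they have to be found in the camera images.
- long_plate: Longer rack's plate: aluminium, 154 (x) x 64 (y) x 8 mm, 0.17-0.35 kg, loose, lying over the dowels. Origin: centre of its underside; x lengthwise, z up. 12 mm holes at x = +-64 mm. Mid-top stands a black grip rib, 50 mm long (x), 12 mm thick (y; grip across this), its top 46 mm above the underside; its foot, 64 x 22 mm, tops out 11 mm above the underside.
- long_rack: Longer tube rack: light grey block 164 (x) x 72 (y) mm with eight white-capped tubes, fixed. Origin: centre of its foot, on the desk; x lengthwise, z up. Two steel dowels, 10 mm thick, at x = +-64 mm, end at z = 59 mm; the plate's underside rests at z = 33 mm on the tube caps, so the dowels stand 18 mm out of its top.
- short_plate: Shorter rack's plate, to be left alone: same make and rib (top 46 mm above the underside) but 106 (x) x 64 (y) x 8 mm. Origin: centre of its underside; x lengthwise, z up. It lies 33 mm above the desk on a light grey block 114 x 72 mm, over two dowels at x = +-40 mm that end 59 mm above the desk.
- mat: Flat black rubber mat, 220 (x) x 130 (y) x 3 mm, fixed on the desk. Origin: centre of its underside, on the desk; x lengthwise, z up; its top is at z = 3 mm.
Mind the look-alikes: they are no part of the job. What is shaped like the long_rack but red is not meant.

How it is judged:
On the way:
1. the long plate is lifted clear of its dowels, level and still above its rack (z of long_plate in the frame of long_rack above 0.063 m and horizontal distance between long_plate and long_rack below 0.03 m and angle between long_plate's own z axis and vertical below 0.175 rad), for 0.1 s.
At the end, for the whole second after the job is handed in: The long plate lies released, at rest, flat (within 3.4 degrees) and right way up on the mat, its centre within 25 mm of the mat's centre and its length within 15 degrees of the mat's length, either way round; the short plate is within 15 mm of where it was, on its rack (horizontal distance between long_plate and mat below 0.025 m and angle between the x axis of long_plate and the x axis of mat, either way round below 0.26 rad and z of long_plate in the frame of mat between -0.002 and 0.008 m and angle between long_plate's own z axis and vertical below 0.06 rad and linear speed of long_plate below 0.02 m/s and distance of short_plate from where it was at the start of the episode below 0.015 m); the robot touches nothing.
It fails at once if the long plate is tilted more than 12 degrees (angle between long_plate's own z axis and vertical above 0.21 rad).
It fails at once if the long plate hits the desk or mat at more than 0.5 m/s (dropped) (height (world z) of long_plate below 0.02 m and linear speed of long_plate above 0.5 m/s).
It fails at once if the short plate is moved more than 15 mm (distance of short_plate from where it was at the start of the episode above 0.015 m).
It also fails if it takes over 48 s, if anything falls off the work surface, if the arm or the gripper's body presses on something with over 40 N, if the wrist force passes 120 N, or if a joint passes its speed limit or range.

## Working session

There is one attempt and no reset: what is moved stays moved. The work goes in short steps, Python scripts to look and compute and a tool call to move; the robot and the scene stay as the last step left them, time stands still between calls to the robot, and variables do not carry over. Pictures are saved under pics/ and viewed, and the job is handed in when it is done.

Besides the shell and the picture viewer there is one more tool, called after ">>>" as a command line: name --argument value ..., lists and objects as JSON in quotes. drive_tool: Moves the arm, as the interface text tells. Its arguments: {"type":"object","properties":{"motion":{"type":"array"},"grip":{"type":"number"},"grip_force":{"type":"number"}},"required":["motion"]}

```bash
mkdir -p pics; python3 - <<'E'
from plant import readout, eyes
import cv2,numpy as np
for n in("side","top"):
    c=eyes.camera(n); cv2.imwrite(f"pics/{n}0.png",c["color"][:,:,::-1])
    print(n,c["camera_matrix"],c["distortion"],c["eye"],c["attitude"])
print(readout.get_obs())
E
```

```text
side [[542.39107267   0.         279.34772572]
 [  0.         542.39107267 206.53683196]
 [  0.           0.           1.        ]] [-0.07518648  0.          0.          0.          0.        ] [0.02799976 0.92781648 0.51753222] [-1.98539054 -0.0062451  -2.59922512]
top [[385.99644951   0.         282.62524111]
 [  0.         385.99644951 215.29877587]
 [  0.           0.           1.        ]] [-0.01427156  0.          0.          0.          0.        ] [0.44554438 0.02053716 1.07530703] [-3.0476525  -0.01342797 -1.59764122]
{'clock': 0.1, 'joints': array([-1.18326626e+00,  5.28117161e-02,  1.40159255e+00,  3.72965135e-06,
        1.68858361e+00, -7.03271699e-02]), 'qvel': array([-0.00029495, -0.00206322, -0.00275652,  0.0012808 , -0.00167486,
        0.0006768 ]), 'joint_efforts': array([ 5.96204991e-04, -3.82583964e+01, -3.60985744e+01, -8.67240146e-05,
        4.82545860e-03,  1.02931023e-05]), 'tool_pos': array([ 0.23198708, -0.47071147,  0.24955223]), 'tool_rot': array([-3.14020113e+00, -1.01736854e-04,  4.57857601e-01]), 'wrist_force': array([-0.30429987,  0.1639399 ,  0.37993148]), 'wrist_torque': array([-0.03522235,  0.02688834, -0.02143005]), 'grip_width': 0.08568721207405731}
```

View pics/top0.png

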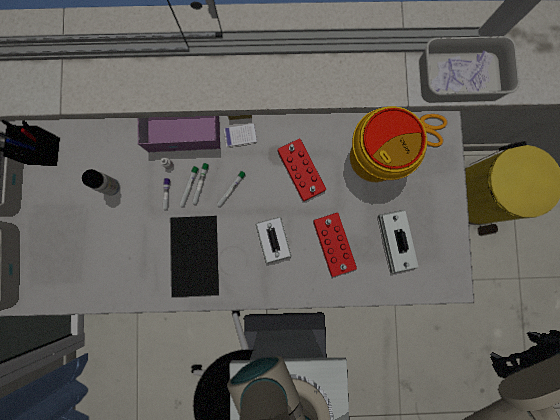

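View pics/side0.png

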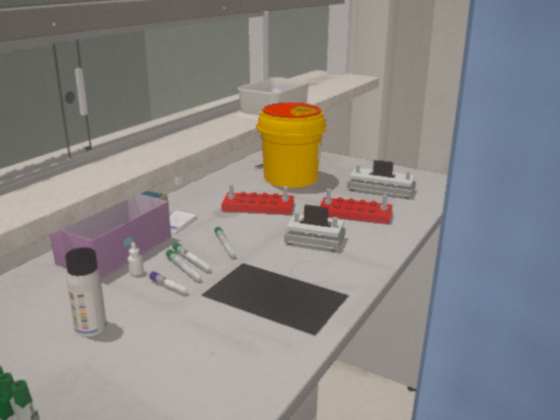

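The top view shows the long rack with its plate near (400,242), the short one near (273,241), and the mat around (194,256). Two red decoy racks sit near (302,170) and (335,244). Next I'll zoom in and measure.

```bash
cat > h.py <<'E'
import numpy as np,cv2
from scipy.spatial.transform import Rotation as R
def rays(c,uv):
    p=cv2.undistortPoints(np.array(uv,float).reshape(-1,1,2),c["camera_matrix"],np.array(c["distortion"])).reshape(-1,2)
    a=np.array(c["attitude"]); M=R.from_euler('xyz',a).as_matrix() if a.shape==(3,) else a
    return np.array(c["eye"]),np.c_[p,np.ones(len(p))]@M.T
def plane(c,uv,z):
    e,d=rays(c,uv); return e+d*((z-e[2])/d[:,2])[:,None]
def proj(c,X):
    M=R.from_euler('xyz',c["attitude"]).as_matrix()
    r=cv2.Rodrigues(M.T)[0]; t=-M.T@np.array(c["eye"])
    return cv2.projectPoints(np.array(X,float).reshape(-1,1,3),r,t,c["camera_matrix"],np.array(c["distortion"]))[0].reshape(-1,2)
def two(ca,ua,cb,ub):
    (ea,da),(eb,db)=rays(ca,[ua]),rays(cb,[ub]); A=np.zeros((3,3));b=np.zeros(3)
    for e,d in((ea,da[0]),(eb,db[0])):
        d=d/np.linalg.norm(d);P=np.eye(3)-np.outer(d,d);A+=P;b+=P@e
    return np.linalg.solve(A,b)
E
python3 - <<'E'
from h import *
from plant import eyes
t=eyes.camera("top");s=eyes.camera("side")
g=cv2.cvtColor(t["color"],cv2.COLOR_RGB2GRAY)
def blob(m,roi,name):
    x0,y0,x1,y1=roi; k=np.zeros_like(m);k[y0:y1,x0:x1]=m[y0:y1,x0:x1]
    cs=cv2.findContours(k,cv2.RETR_EXTERNAL,cv2.CHAIN_APPROX_NONE)[0]
    c=max(cs,key=cv2.contourArea); r=cv2.minAreaRect(c); print(name,r,cv2.contourArea(c)); return r
dark=(g<50).astype(np.uint8)
def rect(r,z,name):
    b=plane(t,cv2.boxPoints(r),z); ctr=b.mean(0); e1=b[1]-b[0];e2=b[2]-b[1]
    L=e1 if np.linalg.norm(e1)>np.linalg.norm(e2) else e2
    print(name,ctr.round(4),np.linalg.norm(e1).round(4),np.linalg.norm(e2).round(4),"yaw",np.degrees(np.arctan2(L[1],L[0])).round(1)%180)
rect(blob(dark,(160,205,230,305),"mat"),.003,"mat")
rect(blob(dark,(390,225,415,262),"rib"),.075,"rib(z.079)")
print(np.percentile(g[210:275,380:415],[5,25,50,75,95]),g[280,300])
wh=(g>g[280,300]+25).astype(np.uint8)
rect(blob(wh,(372,200,425,285),"plate"),.041,"plate")
for n,im,(x0,y0,x1,y1) in(("topz",t["color"],(370,195,430,290)),("sidez",s["color"],(335,150,435,205))):
    cv2.imwrite(f"pics/{n}.png",cv2.resize(im[y0:y1,x0:x1,::-1],None,fx=6,fy=6,interpolation=cv2.INTER_CUBIC))
E
```

```text
mat ((193.7335968017578, 256.0088806152344), (79.42256927490234, 47.173805236816406), 88.09085083007812) 3569.0
mat [0.4407 0.2515 0.003 ] 0.131 0.2182 yaw 1.3000000000000114
rib ((401.129150390625, 240.39328002929688), (23.0106258392334, 9.968770980834961), 77.00537872314453) 183.0
rib(z.079) [ 0.466  -0.3019  0.075 ] 0.0263 0.0595 yaw 9.900000000000006
[ 11.  90. 119. 146. 154.] 122
plate ((399.8613586425781, 240.3861083984375), (56.0721321105957, 22.844202041625977), 77.27564239501953) 719.5
plate [ 0.4672 -0.3094  0.041 ] 0.0626 0.15 yaw 9.599999999999994
```

View pics/topz.png

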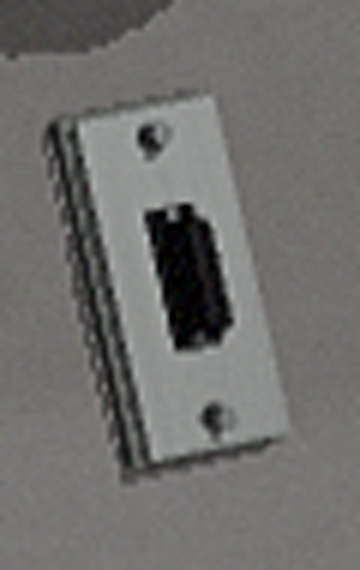

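View pics/sidez.png

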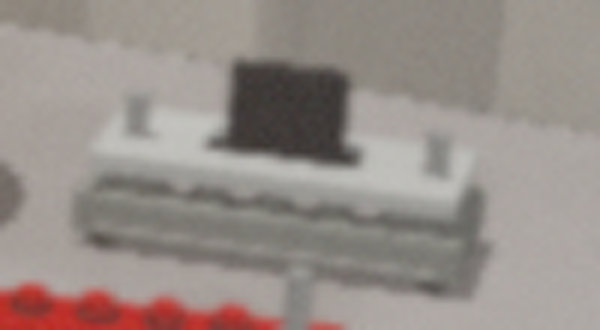

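```bash
python3 - <<'E'
from h import *
from plant import eyes
t=eyes.camera("top");s=eyes.camera("side")
Z=lambda p,o:[(p[0]+.5)/6-.5+o[0],(p[1]+.5)/6-.5+o[1]]
d=plane(s,[Z((137,97),(335,150)),Z((437,135),(335,150))],.059); print("dowels side",d.round(4),d.mean(0).round(4),np.linalg.norm(d[0]-d[1]))
r=plane(s,[Z((233,62),(335,150)),Z((349,69),(335,150))],.079); print("rib near edge side",r.round(4),r.mean(0).round(4))
d=plane(t,[Z((150,138),(370,195)),Z((213,420),(370,195))],.048); print("dowels top",d.round(4),d.mean(0).round(4),np.linalg.norm(d[0]-d[1]))
e=d[0]-d[1];print(np.degrees(np.arctan2(e[1],e[0])))
# predicted features for plate centre hypothesis
c=np.array([.467,-.309]);a=np.radians(9.6);ux=np.array([np.cos(a),np.sin(a)]);uy=np.array([-ux[1],ux[0]])
P=lambda x,y,z:np.r_[c+ux*x+uy*y,z]
for n,im,cam,o,sz in(("top",t["color"],t,(370,195),(60,95)),("side",s["color"],s,(335,150),(100,55))):
    im=cv2.resize(im[o[1]:o[1]+sz[1],o[0]:o[0]+sz[0],::-1],None,fx=6,fy=6,interpolation=cv2.INTER_CUBIC)
    def poly(pts,col):
        q=(proj(cam,pts)-np.array(o)+.5)*6-.5; cv2.polylines(im,[q.round().astype(np.int32)],True,col,1)
    rc=lambda L,W,z:[P(i*L/2,j*W/2,z) for i,j in((1,1),(1,-1),(-1,-1),(-1,1))]
    poly(rc(.154,.064,.041),(0,0,255));poly(rc(.05,.012,.079),(0,255,0))
    for k in(1,-1): poly([P(k*.064+.005*np.cos(w),.005*np.sin(w),.059) for w in np.linspace(0,6.28,12)],(255,0,0))
    cv2.imwrite(f"pics/{n}chk.png",im)
E
```

```text
dowels side [[ 0.5276 -0.2916  0.059 ]
 [ 0.4033 -0.315   0.059 ]] [ 0.4655 -0.3033  0.059 ] 0.1264801346879286
rib near edge side [[ 0.4894 -0.3008  0.079 ]
 [ 0.4448 -0.3186  0.079 ]] [ 0.4671 -0.3097  0.079 ]
dowels top [[ 0.5281 -0.2963  0.048 ]
 [ 0.4021 -0.3177  0.048 ]] [ 0.4651 -0.307   0.048 ] 0.12776622660802137
9.620371511655899
```

View pics/topchk.png

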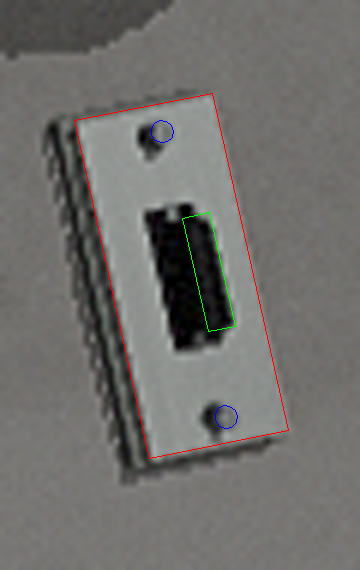

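View pics/sidechk.png

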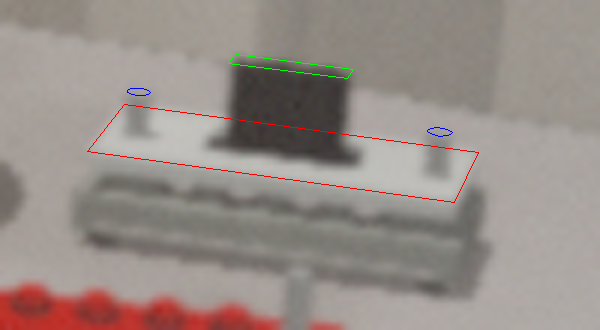

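The overlay matches the plate to within about 2 mm in the top view, giving a centre near (0.466, -0.308) at yaw 9.6°. I'll move to a hover above the rib.

>>> drive_tool --motion '[0.03, 0.02, 0, 0, 0, -2, 0.06, 0.04, -0.01, 0, 0, -4, 0.09, 0.06, -0.02, 0, 0, -6, 0.12, 0.08, -0.03, 0, 0, -8, 0.15, 0.1, -0.05, 0, 0, -10, 0.18, 0.12, -0.06, 0, 0, -12, 0.21, 0.145, -0.08, 0, 0, -14, 0.234, 0.163, -0.1, 0, 0, -16.6, 0.234, 0.163, -0.12, 0, 0, -16.6, 0.234, 0.163, -0.12, 0, 0, -16.6, 0.234, 0.163, -0.12, 0, 0, -16.6]' --grip 0 --grip_force 30

```text
clock: 1.4
tool_pos: [0.4658, -0.3081, 0.1303]
tool_rot: [-3.141, 0.0, 0.168]
wrist_force: [0.3, -0.3, -0.5]
grip_width: 0.0853
```

```bash
python3 - <<'E'
from h import *
from plant import eyes,readout
s=eyes.camera("side");t=eyes.camera("top")
cv2.imwrite("pics/hs.png",cv2.resize(s["color"][80:220,310:450,::-1],None,fx=4,fy=4))
cv2.imwrite("pics/ht.png",t["color"][:,:,::-1])
o=readout.get_obs();print(o["clock"],o["tool_pos"],np.degrees(o["tool_rot"]),o["joints"],o["wrist_force"])
E
```

```text
1.5 [ 0.46613323 -0.30876694  0.13163876] [ 1.79924973e+02 -8.98617866e-02  9.57648491e+00] [-6.51204806e-01  2.14845805e-01  1.46204875e+00  2.51481078e-04
  1.46267029e+00  7.52424470e-01] [-0.09293628 -0.35243623 -0.16678532]
```

View pics/hs.png

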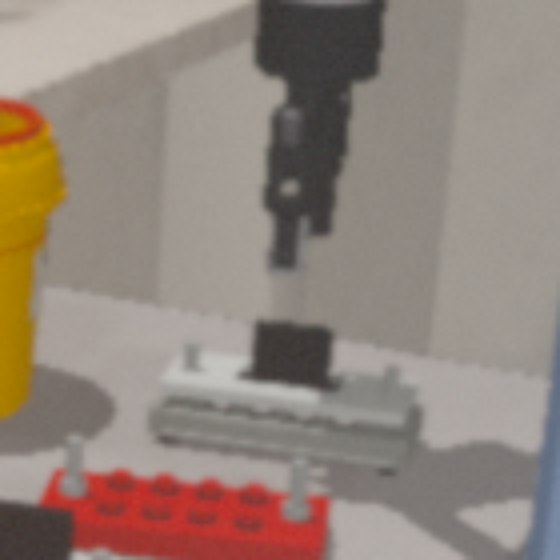

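View pics/ht.png

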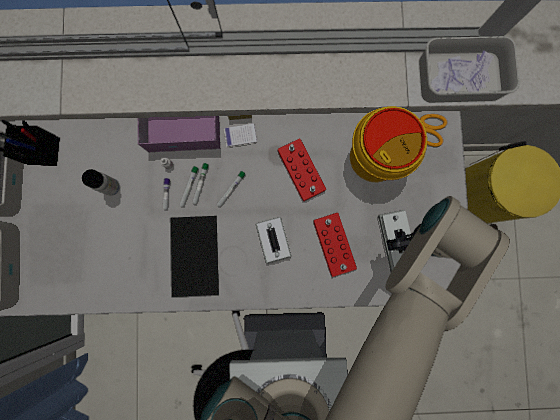

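The gripper straddles the rib: the pad is at about x=287 and the rib at about x=291 in the zoomed side view. Lowering 60 mm, then closing.

>>> drive_tool --motion '[0, 0, -0.02, 0, 0, 0, 0, 0, -0.04, 0, 0, 0, 0, 0, -0.055, 0, 0, 0, 0, 0, -0.06, 0, 0, 0, 0, 0, -0.06, 0, 0, 0, 0, 0, -0.06, 0, 0, 0]'

```text
clock: 2.1
tool_pos: [0.4666, -0.3092, 0.0728]
tool_rot: [3.139, -0.003, 0.167]
wrist_force: [0.7, -0.3, 0.7]
grip_width: 0.0851
```

>>> drive_tool --motion '[0, 0, 0, 0, 0, 0, 0, 0, 0, 0, 0, 0, 0, 0, 0, 0, 0, 0, 0, 0, 0, 0, 0, 0, 0, 0, 0, 0, 0, 0, 0, 0, 0, 0, 0, 0]' --grip 150

```text
clock: 2.7
tool_pos: [0.4665, -0.3092, 0.0727]
tool_rot: [3.139, -0.003, 0.167]
wrist_force: [0.4, 0.6, 0.2]
grip_width: 0.0352
```

```bash
python3 - <<'E'
from h import *
from plant import eyes,readout
s=eyes.camera("side")
cv2.imwrite("pics/ds.png",cv2.resize(s["color"][100:220,330:450,::-1],None,fx=5,fy=5))
o=readout.get_obs();print(o["clock"],o["tool_pos"],np.degrees(o["tool_rot"]),o["grip_width"],o["wrist_force"])
E
```

```text
2.75 [ 0.46656564 -0.30919555  0.07272548] [ 1.79858405e+02 -1.53079685e-01  9.57079765e+00] 0.034933931456360416 [ 0.39308048 -0.15926438 -0.07192036]
```

View pics/ds.png

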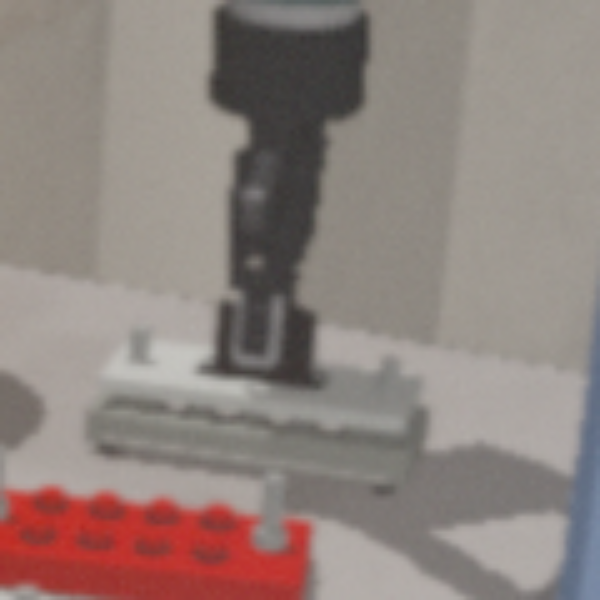

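The near finger lines up with the rib and there is no contact force. Closing.

>>> drive_tool --motion '[0, 0, 0, 0, 0, 0, 0, 0, 0, 0, 0, 0, 0, 0, 0, 0, 0, 0, 0, 0, 0, 0, 0, 0, 0, 0, 0, 0, 0, 0, 0, 0, 0, 0, 0, 0, 0, 0, 0, 0, 0, 0]' --grip 255 --grip_force 40

```text
clock: 3.45
tool_pos: [0.4666, -0.3093, 0.0728]
tool_rot: [3.139, -0.003, 0.167]
wrist_force: [0.9, -1.0, 0.9]
grip_width: 0.0112
```

```bash
python3 - <<'E'
from plant import readout
o=readout.get_obs();print(o)
E
```

```text
{'clock': 3.45, 'joints': array([-6.51438655e-01,  2.76828908e-01,  1.51337072e+00,  1.91768220e-04,
        1.34741374e+00,  7.52394048e-01]), 'qvel': array([-0.00198929, -0.00041596,  0.00197556,  0.00016266, -0.0008947 ,
       -0.00131133]), 'joint_efforts': array([ 5.41955363e-01, -4.35509777e+01, -3.21187198e+01,  2.32716165e-01,
        2.82509839e-01,  3.79406105e-03]), 'tool_pos': array([ 0.46662087, -0.30932351,  0.07282259]), 'tool_rot': array([ 3.13881546e+00, -2.85604037e-03,  1.66925480e-01]), 'wrist_force': array([ 0.94480408, -0.95158154,  0.92641054]), 'wrist_torque': array([-0.24858164, -0.03192114,  0.04414336]), 'grip_width': 0.011169667830810075}
```

Gripped at 11 mm with side forces around 1 N. Lifting slowly.

>>> drive_tool --motion '[0, 0, 0.003, 0, 0, 0, 0, 0, 0.006, 0, 0, 0, 0, 0, 0.009, 0, 0, 0, 0, 0, 0.012, 0, 0, 0, 0, 0, 0.012, 0, 0, 0]'

```text
clock: 3.95
tool_pos: [0.4668, -0.3094, 0.0854]
tool_rot: [3.138, -0.003, 0.167]
wrist_force: [-0.1, -0.0, -1.6]
grip_width: 0.0113
```

```bash
python3 - <<'E'
from h import *
from plant import eyes,readout
s=eyes.camera("side")
cv2.imwrite("pics/l1.png",cv2.resize(s["color"][100:220,330:450,::-1],None,fx=5,fy=5))
o=readout.get_obs();print(o["clock"],o["tool_pos"],np.degrees(o["tool_rot"]),o["grip_width"],o["wrist_force"],o["wrist_torque"])
E
```

```text
4.0 [ 0.46673285 -0.30937153  0.08511981] [179.82005044  -0.18207056   9.56879347] 0.011074305992762564 [ 0.18925491 -0.1414319  -1.75431616] [0.0064545  0.03062021 0.00862823]
```

View pics/l1.png

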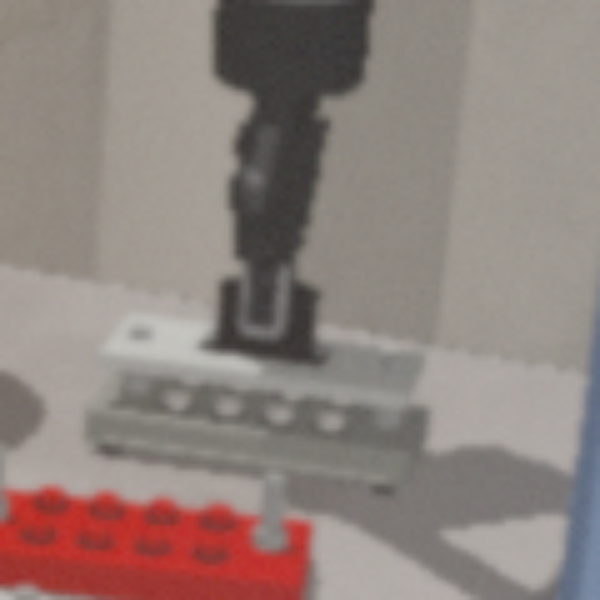

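The plate is coming up level and not binding; the load is about 1.7 N, which is its weight. Continuing upward.

>>> drive_tool --motion '[0, 0, 0.004, 0, 0, 0, 0, 0, 0.008, 0, 0, 0, 0, 0, 0.012, 0, 0, 0, 0, 0, 0.017, 0, 0, 0, 0, 0, 0.022, 0, 0, 0, 0, 0, 0.027, 0, 0, 0, 0, 0, 0.035, 0, 0, 0, 0, 0, 0.045, 0, 0, 0, 0, 0, 0.055, 0, 0, 0, 0, 0, 0.065, 0, 0, 0, 0, 0, 0.07, 0, 0, 0, 0, 0, 0.07, 0, 0, 0, 0, 0, 0.07, 0, 0, 0]'

```text
clock: 5.3
tool_pos: [0.4666, -0.3093, 0.1548]
tool_rot: [3.139, -0.003, 0.167]
wrist_force: [-0.2, 0.1, -2.3]
grip_width: 0.0112
```

```bash
python3 - <<'E'
from h import *
from plant import eyes,readout
s=eyes.camera("side")
cv2.imwrite("pics/l2.png",cv2.resize(s["color"][60:200,310:450,::-1],None,fx=4,fy=4))
o=readout.get_obs();print(o["clock"],o["tool_pos"],np.degrees(o["tool_rot"]),o["grip_width"],o["wrist_force"],o["wrist_torque"])
E
```

```text
5.35 [ 0.46650705 -0.30921501  0.15451918] [ 1.79863680e+02 -1.43254877e-01  9.56761198e+00] 0.011094929334104147 [-0.373906    0.0465068  -2.23719761] [ 0.05983786  0.00447357 -0.03468312]
```

View pics/l2.png

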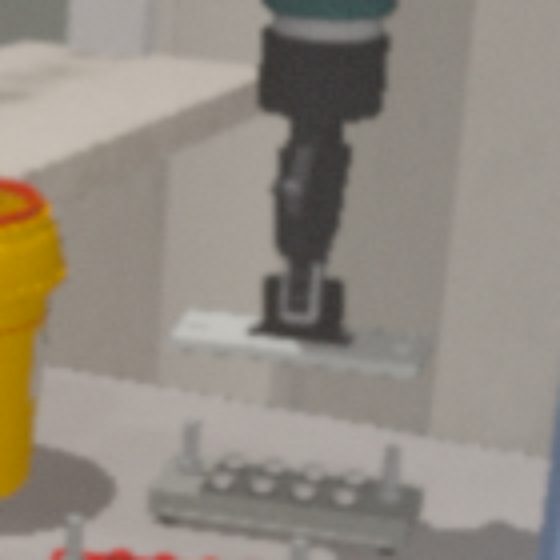

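The plate is clear of the dowels and level. Next I carry it to the mat: total about dx -0.026, dy +0.56, yaw -8.3°.

>>> drive_tool --motion '[0, 0.005, 0.01, 0, 0, 0, -0.001, 0.015, 0.02, 0, 0, -0.5, -0.002, 0.03, 0.03, 0, 0, -1, -0.003, 0.05, 0.03, 0, 0, -1.5, -0.004, 0.07, 0.03, 0, 0, -2, -0.005, 0.09, 0.03, 0, 0, -2.5, -0.006, 0.11, 0.03, 0, 0, -3, -0.007, 0.13, 0.03, 0, 0, -3.5, -0.008, 0.15, 0.03, 0, 0, -4, -0.009, 0.17, 0.03, 0, 0, -4.5, -0.01, 0.19, 0.03, 0, 0, -5, -0.011, 0.21, 0.03, 0, 0, -5, -0.012, 0.23, 0.03, 0, 0, -5, -0.013, 0.25, 0.03, 0, 0, -5, -0.014, 0.27, 0.03, 0, 0, -5, -0.015, 0.285, 0.03, 0, 0, -5, -0.015, 0.295, 0.03, 0, 0, -5, -0.015, 0.3, 0.03, 0, 0, -5, -0.015, 0.3, 0.03, 0, 0, -5]'

```text
clock: 7.25
tool_pos: [0.4515, -0.0088, 0.1849]
tool_rot: [3.139, -0.003, 0.08]
wrist_force: [0.0, 0.1, -1.9]
grip_width: 0.011
```

>>> drive_tool --motion '[0, 0.005, 0, 0, 0, 0, -0.001, 0.015, 0, 0, 0, -0.5, -0.002, 0.03, 0, 0, 0, -1, -0.003, 0.05, 0, 0, 0, -1.5, -0.004, 0.07, 0, 0, 0, -2, -0.005, 0.09, 0, 0, 0, -2.5, -0.006, 0.11, 0, 0, 0, -3, -0.007, 0.13, 0, 0, 0, -3.3, -0.008, 0.15, 0, 0, 0, -3.3, -0.009, 0.17, 0, 0, 0, -3.3, -0.01, 0.19, 0, 0, 0, -3.3, -0.011, 0.21, 0, 0, 0, -3.3, -0.011, 0.23, 0, 0, 0, -3.3, -0.011, 0.245, 0, 0, 0, -3.3, -0.011, 0.255, 0, 0, 0, -3.3, -0.011, 0.26, 0, 0, 0, -3.3, -0.011, 0.26, 0, 0, 0, -3.3]'

```text
clock: 8.95
tool_pos: [0.4406, 0.2513, 0.1848]
tool_rot: [3.139, -0.003, 0.023]
wrist_force: [-0.5, -0.2, -1.5]
grip_width: 0.0114
```

```bash
python3 - <<'E'
from h import *
from plant import eyes,readout
s=eyes.camera("side");t=eyes.camera("top")
cv2.imwrite("pics/m1.png",s["color"][:,:,::-1])
cv2.imwrite("pics/m1t.png",t["color"][:,:,::-1])
o=readout.get_obs();print(o["clock"],o["tool_pos"],np.degrees(o["tool_rot"]),o["grip_width"],o["wrist_force"],o["wrist_torque"])
E
```

```text
9.05 [0.44059707 0.25073927 0.18483178] [ 1.79835537e+02 -1.65234021e-01  1.28292524e+00] 0.011314525136916102 [-0.39156818  0.10750113 -1.31156876] [ 0.02104316 -0.00387431  0.04431329]
```

View pics/m1.png

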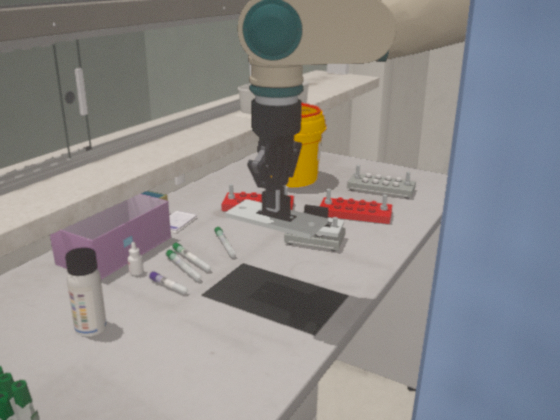

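View pics/m1t.png

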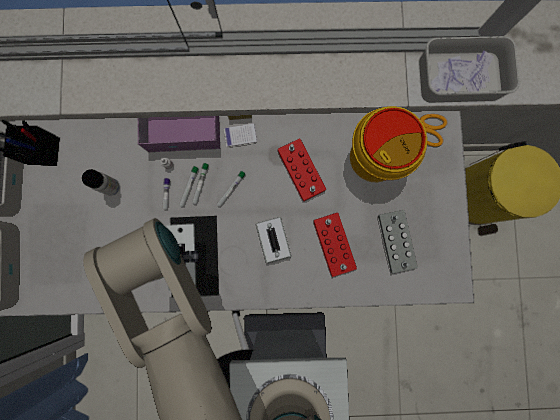

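The plate is level above the mat; the side view shows it at about (275,220), and the short plate has not moved. Contact is expected after about 142 mm of descent, so I'll go down 136 mm first.

>>> drive_tool --motion '[0, 0, -0.008, 0, 0, 0, 0, 0, -0.02, 0, 0, 0, 0, 0, -0.035, 0, 0, 0, 0, 0, -0.05, 0, 0, 0, 0, 0, -0.065, 0, 0, 0, 0, 0, -0.08, 0, 0, 0, 0, 0, -0.095, 0, 0, 0, 0, 0, -0.108, 0, 0, 0, 0, 0, -0.118, 0, 0, 0, 0, 0, -0.126, 0, 0, 0, 0, 0, -0.132, 0, 0, 0, 0, 0, -0.136, 0, 0, 0, 0, 0, -0.136, 0, 0, 0, 0, 0, -0.136, 0, 0, 0]'

```text
clock: 10.45
tool_pos: [0.4409, 0.2509, 0.0492]
tool_rot: [3.139, -0.004, 0.022]
wrist_force: [0.6, -0.5, -2.1]
grip_width: 0.0114
```

```bash
python3 - <<'E'
from h import *
from plant import eyes,readout
s=eyes.camera("side")
cv2.imwrite("pics/d1.png",cv2.resize(s["color"][200:340,180:370,::-1],None,fx=4,fy=4))
o=readout.get_obs();print(o["clock"],o["tool_pos"],np.degrees(o["tool_rot"]),o["grip_width"],o["wrist_force"],o["wrist_torque"])
E
```

```text
10.5 [0.44093255 0.2508933  0.04935602] [179.85884263  -0.21850829   1.28460201] 0.011080199804414902 [-0.7979072  -0.1378625  -2.11064072] [ 0.04187352  0.03517183 -0.04592828]
```

View pics/d1.png

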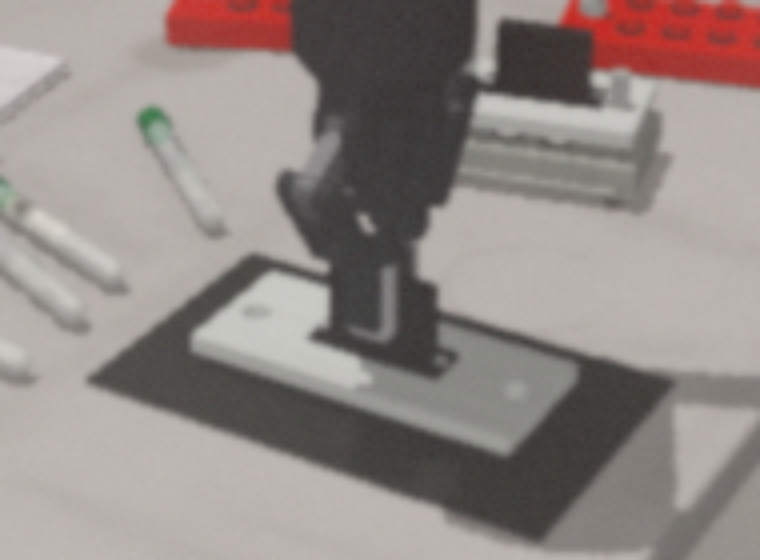

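>>> drive_tool --motion '[0, 0, -0.002, 0, 0, 0, 0, 0, -0.004, 0, 0, 0, 0, 0, -0.005, 0, 0, 0, 0, 0, -0.006, 0, 0, 0, 0, 0, -0.0065, 0, 0, 0, 0, 0, -0.0065, 0, 0, 0]'

```text
clock: 11.1
tool_pos: [0.4409, 0.2509, 0.0429]
tool_rot: [3.139, -0.004, 0.022]
wrist_force: [0.9, 0.7, -1.6]
grip_width: 0.0111
```

```bash
python3 - <<'E'
from h import *
from plant import eyes,readout
s=eyes.camera("side");
cv2.imwrite("pics/d2.png",cv2.resize(s["color"][200:340,180:370,::-1],None,fx=4,fy=4))
o=readout.get_obs();print(o["clock"],o["tool_pos"],np.degrees(o["tool_rot"]),o["grip_width"],o["wrist_force"],o["wrist_torque"])
E
```

```text
11.15 [0.44096467 0.25091098 0.04288799] [179.86115841  -0.22165903   1.28418674] 0.011438932756680826 [ 0.52286028 -0.56988594 -2.10928571] [ 0.02025028  0.05120059 -0.00652045]
```

View pics/d2.png

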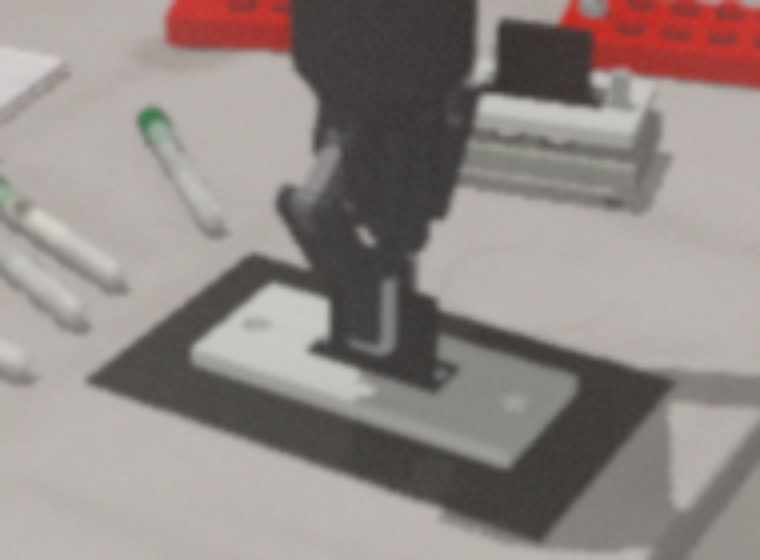

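No contact force yet, so I'll go down in 0.5 mm steps.

>>> drive_tool --motion '[0, 0, -0.0005, 0, 0, 0, 0, 0, -0.001, 0, 0, 0, 0, 0, -0.001, 0, 0, 0]'

```text
clock: 11.45
tool_pos: [0.441, 0.2509, 0.0427]
tool_rot: [3.139, -0.004, 0.022]
wrist_force: [-4.6, -2.3, 6.3]
grip_width: 0.0112
```

Contact at about 8 N upward, so the plate is on the mat. Opening, then retreating straight up.

>>> drive_tool --motion '[0, 0, 0, 0, 0, 0, 0, 0, 0, 0, 0, 0, 0, 0, 0, 0, 0, 0, 0, 0, 0, 0, 0, 0, 0, 0, 0, 0, 0, 0, 0, 0, 0, 0, 0, 0, 0, 0, 0, 0, 0, 0]' --grip 110

```text
clock: 12.15
tool_pos: [0.441, 0.2509, 0.0427]
tool_rot: [3.139, -0.004, 0.022]
wrist_force: [-0.2, 0.3, -0.1]
grip_width: 0.0488
```

>>> drive_tool --motion '[0, 0, 0.01, 0, 0, 0, 0, 0, 0.025, 0, 0, 0, 0, 0, 0.045, 0, 0, 0, 0, 0, 0.07, 0, 0, 0, 0, 0, 0.1, 0, 0, 0, 0, 0, 0.13, 0, 0, 0, 0, 0, 0.16, 0, 0, 0, 0, 0.03, 0.19, 0, 0, 0, 0, 0.06, 0.2, 0, 0, 0, 0, 0.1, 0.2, 0, 0, 0, 0, 0.14, 0.2, 0, 0, 0, 0, 0.17, 0.2, 0, 0, 0, 0, 0.18, 0.2, 0, 0, 0, 0, 0.18, 0.2, 0, 0, 0]'

```text
clock: 13.55
tool_pos: [0.4406, 0.4316, 0.2427]
tool_rot: [3.139, -0.004, 0.024]
wrist_force: [0.6, -0.9, -0.5]
grip_width: 0.0486
```

```bash
python3 - <<'E'
from h import *
from plant import eyes,readout
s=eyes.camera("side");t=eyes.camera("top")
cv2.imwrite("pics/f.png",s["color"][:,:,::-1])
cv2.imwrite("pics/ft.png",t["color"][:,:,::-1])
g=cv2.cvtColor(t["color"],cv2.COLOR_RGB2GRAY)
k=np.zeros_like(g);k[222:290,174:214]=(g>70)[222:290,174:214]
c=max(cv2.findContours(k,cv2.RETR_EXTERNAL,cv2.CHAIN_APPROX_NONE)[0],key=cv2.contourArea);r=cv2.minAreaRect(c)
b=plane(t,cv2.boxPoints(r),.011);print(r,b.mean(0),np.linalg.norm(b[1]-b[0]),np.linalg.norm(b[2]-b[1]))
o=readout.get_obs();print(o["clock"],o["tool_pos"],o["grip_width"],o["wrist_force"])
E
```

```text
((193.53977966308594, 255.97190856933594), (57.62760543823242, 24.261411666870117), 88.45184326171875) [0.44040462 0.25031625 0.011     ] 0.06671179092152447 0.15707318129690986
13.65 [0.44119947 0.43002018 0.24304887] 0.048413769895829524 [ 0.85443096 -0.57811639  0.90908265]
```

View pics/f.png

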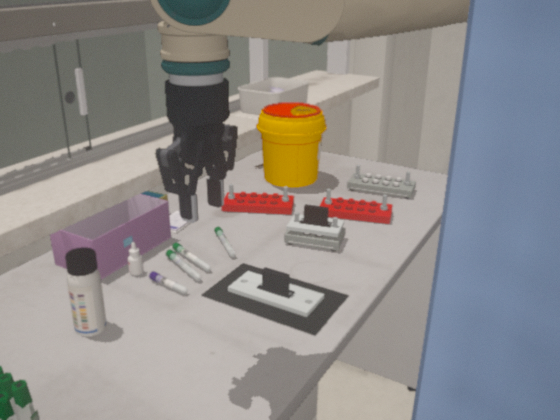

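View pics/ft.png

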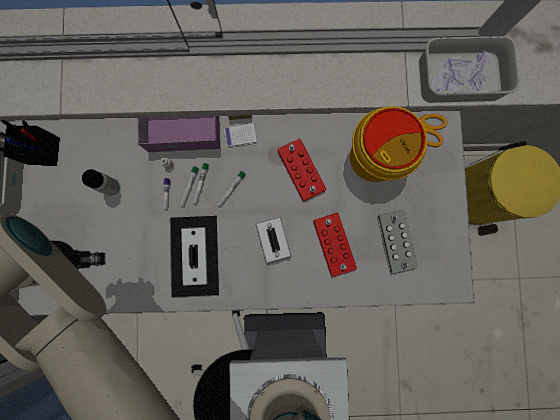

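The plate lies flat and centred on the mat, at (194,256) in the top view. The short plate is still on its rack, and the arm is clear of everything.

```bash
python3 -c "
from plant import workorder
print(workorder.job_done())"
```

```text
the job is handed in; nothing more can be done
None
```

I lifted the long rack's plate straight up off its dowels, carried it over the short rack, and set it down flat on the mat. I then released it, backed the arm away and handed the job in at about 13.7 s; no verdict is reported.

- **Lift:** it came up level and did not bind. The tool tilted no more than about 0.2°, and the load was about 2 N, which fits the plate's weight.
- **Set-down:** contact was about 8 N upward, and the wrist force fell to near zero after release.
- **Final position:** the last top view put the plate centre at (0.440, 0.250) and the mat centre at (0.441, 0.2515). That is about 1 mm apart, with the lengths within 1°.
- **Short plate:** in both views it looked unmoved on its rack. I judged that by eye and did not measure it.
- **Disagreement:** before the grasp, the two cameras differed by a few millimetres on where the rack was in y (-0.303 to -0.309). I used -0.308, and closing on the rib gave only about 1 N of side force.

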